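Clip the sampling tube into the blow-dry stand and hold the air dial at its third click

ROBOT

A 7-joint arm with a two-finger parallel gripper is mounted at the origin on the work surface. World frame = base frame: x ahead of the robot, y to its left, z up, the work surface at z = 0. Lengths are in m, angles in rad, forces in N, time in s.
With the tool pointing down it reaches from about 0.4 to 0.875 m from the base axis. Payload 19.3 kg.
Tool frame: the origin (TCP) lies midway between the tips of the shut fingers; the grasp point (between the pads) lies 19 mm behind it; z points along the fingers, y is the direction in which the jaws open and shut (so a half turn about z gives the same grasp; the last joint's range is limited). The gripper opens to 85 mm and grips with 20 to 120 N. Pads are 22 mm wide; open, the fingers measure 114 mm over their backs; the gripper's body (76 mm by 85 mm) begins 54 mm behind the grasp point. The pads swing forward as they close: fully open they stand 13 mm farther back than shut.
Start: joints at [-1.256, 0.521, -0.036, 1.599, 0.021, 1.021, -0.113], TCP at [0.235, 0.579, 0.231] pointing down, gripper open.
Joint ranges: [-2.91, 2.91], [-0.3, 2.13], [-1.5, 1.42], [0.17, 2.43], [-1.26, 4.41], [0.16, 1.93], [-2.52, 2.52]. Speed limits (rad/s): [1.89, 1.89, 2.39, 2.39, 3.01, 3.01, 3.01].

INTERFACE

Orientations are given as a rotation vector (axis times angle).
In Python, from cell import * gives the robot as it stands. The module is installed in compiled form; this text tells all that it offers.
- The arm moves only by the shell command python3 -m crank 'ROWS'. ROWS is JSON, a list of rows, each an object of numbers: "claw": the closure in counts, from 0 (fully open) to 255 (shut); "dx", "dy", "dz": the shift along the tool's x, y, z in mm; "roll": the turn about the tool's z in rad. In form: [{"claw": .., "dx": .., "dy": .., "dz": .., "roll": ..}, ...]. A call has 1 to 20 rows; each row is the pose to reach, as a shift and turn from the pose commanded when the call began, along the tool's axes at that moment; what a row does not reach only later rows make up. A row lasts 1/10 s, in which the tool goes at most 50 mm and 8.59 degrees, less where a joint would pass 70% of its speed; a pose out of reach is approached as far as the arm can. A call with a gripper value outside its range is refused whole. The fingers move at their own pace and stop on an object; the grip force is fixed at half the most. Time passes only in rows, so rows that repeat a pose let the fingers close. It gives the time, the measured TCP pose, the force and the opening at its end, in the units of the state.
- sense(): the state, without advancing time (a new reading comes with each control period).
- get_image(name): name is "scene" or "top" or "wrist"; returns a dict with "color" (400x640x3 uint8, blue, green, red), "depth" (400x640 float32, m along the optical axis (not along the pixel's ray), 0 where there is no reading), "fx", "fy", "cx", "cy" (pixels), "T" (4x4, takes a point from camera to world coordinates); the wrist camera has in their place "T_tool_cam" (4x4, takes a point from camera to tool coordinates, whose origin is the TCP and whose axes are the flange's). Camera axes: x right, y up, looking along -z (the intrinsics and any distortion apply to the point x, -y, -z); pixel columns grow to the right and rows downward; lengths in m; the calibration is good to about 2 mm. A picture is of the moment at which its call begins: read the wrist's pose just before it.
- hand_in(): hands the job in, once; it reports no verdict.
The state is a dict: "clock": time; "q": joint angles; "qvel": joint speeds; "tau": joint torques, N m; "tool_pos": TCP position; "tcp_rot": TCP orientation; "force": force on the tool from outside, world axes, zero at the start; "moment": the same for the moment, N m; "opening": finger opening in m.
Only numpy, scipy, OpenCV 4.12 (cv2) and the standard library are available. Lean on these libraries where they do the work, as an engineer would, in place of code of your own. Each camera call takes 0.05 s, during which the arm holds its last target. There are 200 camera calls.

TASK

Blow-dry the wine sampling tube: take the steel tube from its wooden cradle and push it down past the sprung roller jaw of the stand until it sits fully home, centred, in the fork clip with the jaw closed over it, and let go of it. Then turn the stand's spring-return dial clockwise three clicks from rest to its third stop, without running on to the fourth, and finish still gripping it there: the dial flies back if released. Leave the bottle, jar and glass alone.

Things in the scene. Friction and masses are not known exactly. Their poses are not given: they have to be found in the camera images.
- tube_mid (a point): Centre (mid-length, on the axis) of the loose straight steel sampling tube: 180 mm long, 16 mm diameter, about 0.11 kg, its own y axis along its length; both ends alike. At the start it lies level in two V notches of the cradle, its axis 50 mm above the bench. It may go into the clip either way round.
- rest: Light wooden cradle fixed to the bench that carries the tube at the start: base 60 x 150 x 12 mm, origin at the centre of its underside, y along the tube. Two V-notched posts, 14 mm wide, stand at y = -55 and +55 mm and reach 54 mm high; the 96 mm of tube between them is free for the fingers.
- clip_seat (a point): Where the tube's centre lies when fully home: y along the tube, z up, 70 mm above the bench. Two aluminium forks, 12 mm wide, open upward, stand at y = -48 and +48 mm from here: slot 19 mm wide, floor 62 mm and tall tine (-x side) 105 mm above the bench, low tine on the +x side. Between the forks nothing is higher than 35 mm above the bench, so fingers can hold the tube's middle.
- stand: Fixed stand: wooden board 130 x 350 x 12 mm, origin at the centre of its underside, z up. The fork clip is at its y = +90 mm, the dial at y = -110 mm. Axes of clip_seat and dial_grip are parallel to the stand's. A nozzle post 76 mm high is at y = -14 mm, 14 mm beyond the seated tube's end.
- jaw (a joint): Angle (rad) of the one sprung jaw, on the clip's +x side, reaching over both forks with a black 10 mm roller at each (arms out to y = +-60 mm, tops 86 mm above the bench). 0 closed, also with the tube home; about 0.06 while the tube passes. The tube meets the rollers 20 mm above its seat; pushing past takes about 3 to 8 N, then the jaw springs shut and only the fork floor stops the tube.
- dial_grip (a point): On the dial's vertical axis at grip height, 90 mm above the bench; fixed to the stand, does not turn. Black upright grip bar 44 mm long, 14 mm thick, from 66 to 102 mm above the bench, on a 46 mm disc over an 80 mm grey base (top 56 mm). At rest the bar lies along the stand's x, its pointer (white line, steel nib) to -x. White ticks on the base mark the stops, the long one is rest.
- dial (a joint): Dial angle in rad, 0 at rest, growing clockwise seen from above. Click stops every 0.419 rad (24 degrees): first 0.419, second 0.838, third 1.257, fourth 1.676, fifth 2.094. The return spring pulls it to 0 with 0.05 N m at rest, 0.10 N m at the third stop; each click adds a ripple of 0.045 N m, so it does not stay anywhere by itself.
- wine_bottle: Green wine bottle, 74 mm diameter, 300 mm tall, standing loose on the bench; origin at the centre of its underside. Leave alone.
- tumbler: Clear tasting glass, 72 mm diameter, 90 mm tall, loose; origin at the centre of its underside. Leave alone.
- half_bottle: Amber glass jar with steel cap, 60 mm diameter, 190 mm tall, loose; origin at the centre of its underside. Leave alone.
Things that resemble listed ones, but are neither listed nor needed, are in the scene too. Leave any black, pink or red look-alike of the part that bears tube_mid alone.

How it is judged:
On the way, in this order (a step that is already met when the one before it is completed fails the run):
1. with the dial still at rest, the tube sits fully home in the fork clip, jaw closed over it, and is let go of (x of tube_mid in the frame of clip_seat between -0.003 and 0.003 m and y of tube_mid in the frame of clip_seat between -0.015 and 0.015 m and z of tube_mid in the frame of clip_seat between -0.003 and 0.003 m and angle between the y axis of tube_mid and the y axis of clip_seat, either way round below 0.06 rad and value of joint jaw below 0.04 rad and value of joint dial below 0.15 rad and contact force between the fingers and tube below 0.1 N), for 0.2 s.
2. the gripped dial is turned to its third click (value of joint dial between 1.1267 and 1.3867 rad and contact force between the fingers and dial above 1 N), for 0.3 s.
At the end, for the whole second after the job is handed in: Tube home in the clip, untouched and at rest (centre within 3 mm across and in height, 15 mm lengthwise, 0.06 rad of parallel; jaw below 0.04 rad); the fingers grip the dial (over 1 N) and hold it still within 0.13 rad of the third click (1.257 rad) (all of step 2 and x of tube_mid in the frame of clip_seat between -0.003 and 0.003 m and y of tube_mid in the frame of clip_seat between -0.015 and 0.015 m and z of tube_mid in the frame of clip_seat between -0.003 and 0.003 m and angle between the y axis of tube_mid and the y axis of clip_seat, either way round below 0.06 rad and value of joint jaw below 0.04 rad and contact force between the fingers and tube below 0.1 N and velocity of joint dial between -0.1 and 0.1 rad/s and linear speed of tube below 0.02 m/s); the arm keeps its last pose, push and grip.
It fails at once if the wine bottle is pushed more than 30 mm or tipped (distance of wine_bottle from where it was at the start of the episode above 0.03 m or angle between wine_bottle's own z axis and vertical above 0.3 rad).
It fails at once if the tumbler is pushed more than 30 mm or tipped (distance of tumbler from where it was at the start of the episode above 0.03 m or angle between tumbler's own z axis and vertical above 0.3 rad).
It fails at once if the amber jar is pushed more than 30 mm or tipped (distance of half_bottle from where it was at the start of the episode above 0.03 m or angle between half_bottle's own z axis and vertical above 0.3 rad).
It fails at once if the dial is turned on past the third click towards the fourth (beyond 1.47 rad, half-way) (value of joint dial above 1.46615 rad).
It also fails if it takes over 51 s, if anything falls off the work surface, if the arm or the gripper's body presses on something with over 40 N, if the wrist force passes 120 N, or if a joint passes its speed limit or range.

## Working session

There is one attempt and no reset: what is moved stays moved. The work goes in short steps, Python scripts to look and compute and a shell command to move; the robot and the scene stay as the last step left them, time stands still between calls to the robot, and variables do not carry over. Pictures are saved under pics/ and viewed, about 8 in all and at most 12, crops included, and the job is handed in when it is done.

```bash
mkdir -p pics
cat > h.py <<'E'
from cell import *
import numpy as np, cv2
from scipy.spatial.transform import Rotation as R
def pose():
    s=sense(); T=np.eye(4); T[:3,:3]=R.from_rotvec(s["tcp_rot"]).as_matrix(); T[:3,3]=s["tool_pos"]; return T
def grab(n):
    P=pose(); g=get_image(n)
    g["M"]=P@g["T_tool_cam"] if n=="wrist" else np.array(g["T"]); return g
def plane(g,u,v,z):
    d=np.array([(u-g["cx"])/g["fx"],-(v-g["cy"])/g["fy"],-1.]); d=g["M"][:3,:3]@d; o=g["M"][:3,3]
    return o+d*(z-o[2])/d[2]
def dep(g,u,v):
    z=g["depth"][int(v),int(u)]; p=np.array([(u-g["cx"])/g["fx"]*z,-(v-g["cy"])/g["fy"]*z,-z,1]); return (g["M"]@p)[:3]
def totool(p):
    P=pose(); return P[:3,:3].T@(np.array(p)-P[:3,3])*1000
E
python3 - <<'E'
from h import *
s=sense(); print(s["clock"],s["tool_pos"],s["tcp_rot"],s["opening"],pose()[:3,:3].round(3))
for n in("scene","top"):
    g=grab(n); print(n,[k for k in g],g["fx"],g["cx"],g["cy"],g["M"].round(3).tolist()); cv2.imwrite(f"pics/{n}0.png",g["color"]); np.save(n+".npy",g,allow_pickle=True)
E
```

```text
0.0 [0.23452799 0.57897299 0.23073472] [-6.00701430e-01 -3.08350151e+00  1.72547578e-03] 0.08570872392762441 [[-0.927  0.375 -0.   ]
 [ 0.375  0.927 -0.001]
 [-0.    -0.001 -1.   ]]
scene ['color', 'depth', 'fx', 'fy', 'cx', 'cy', 'T', 'M'] 494.7286023655192 310.45090568622135 200.39225948152918 [[0.158, -0.766, 0.623, 1.45], [0.987, 0.129, -0.092, -0.118], [-0.01, 0.63, 0.776, 1.226], [0.0, 0.0, 0.0, 1.0]]
top ['color', 'depth', 'fx', 'fy', 'cx', 'cy', 'T', 'M'] 485.19162849394553 314.98416118234735 199.31737187791452 [[-0.005, 0.994, -0.112, 0.398], [-1.0, -0.005, 0.0, 0.004], [-0.0, 0.112, 0.994, 1.445], [0.0, 0.0, 0.0, 1.0]]
```

View pics/top0.png

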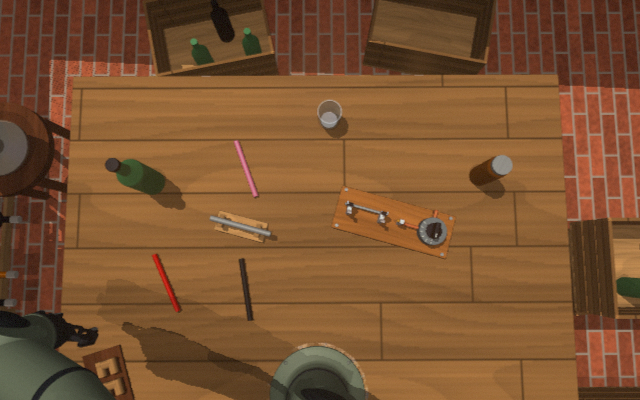

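View pics/scene0.png

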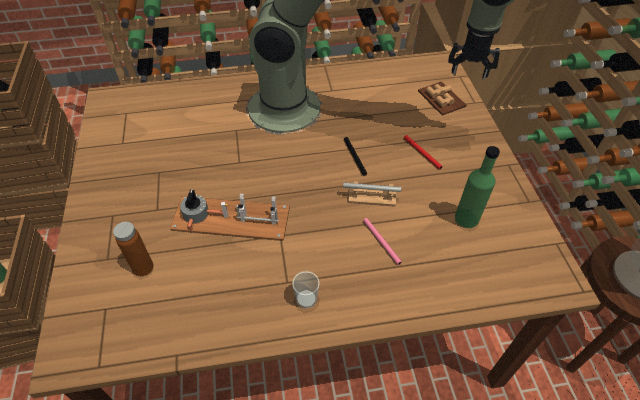

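The top view shows the steel tube in the cradle at (240,226). The look-alikes are pink (246,168), red (166,282) and black (246,290). The stand is at (395,222), with the clip at about (367,211) and the dial at (432,231). I choose the grey tube that lies in the wooden cradle, and I'll check it in one close crop.

Run:
```python
from h import *
g=np.load("top.npy",allow_pickle=True).item(); im=g["color"]
c=cv2.resize(im[180:264,200:464],None,fx=3,fy=3,interpolation=cv2.INTER_CUBIC); cv2.imwrite("pics/crop.png",c)
hsv=cv2.cvtColor(im,cv2.COLOR_BGR2HSV)
# tube: low saturation, in the cradle region
m=((hsv[...,1]<70)&(hsv[...,2]>60)).astype(np.uint8); m2=np.zeros_like(m); m2[205:245,200:280]=m[205:245,200:280]
n,l,st,ce=cv2.connectedComponentsWithStats(m2); i=1+np.argmax(st[1:,4]); print(st[i],ce[i])
pts=np.argwhere(l==i)[:,::-1].astype(np.float32); r=cv2.minAreaRect(pts); print(r)
b=cv2.boxPoints(r); W=np.array([plane(g,*p,0.055) for p in b]); print(W.round(3)); print("mid",W.mean(0))
D=np.array([dep(g,*p) for p in pts]); print("depth med",np.median(D,0), np.percentile(D[:,2],[5,50,95]))
# board orange
b_,g_,r_=[im[...,k].astype(int) for k in range(3)]
print(im[245,420],im[250,380],im[225,345],im[260,380])
```

```text
[210 216  61  20 313] [239.93929712 225.50798722]
((239.9918670654297, 225.52894592285156), (62.361732482910156, 5.234414100646973), 15.708637237548828)
[[0.498 0.308 0.055]
 [0.513 0.304 0.055]
 [0.463 0.131 0.055]
 [0.449 0.135 0.055]]
mid [0.48091298 0.2195014  0.055     ]
depth med [0.47990622 0.21957611 0.05692792] [0.05046351 0.05692792 0.06250408]
[ 45  99 163] [ 46  88 131] [ 46  97 162] [ 56 103 148]
```

View pics/crop.png

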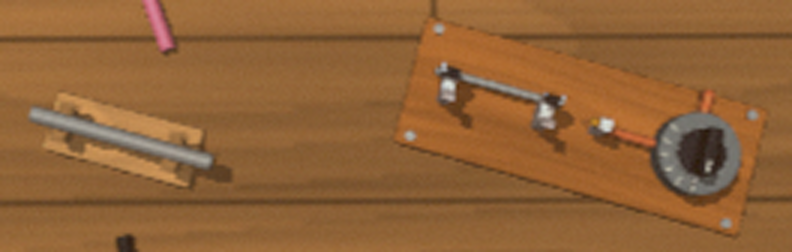

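The crop confirms the choice: grey tube from (30,115) to (213,160) in the light cradle. The board corners in the crop are about (432,17), (768,108), (738,236) and (395,142), and the dial is at (697,153).

Run:
```python
from h import *
g=np.load("top.npy",allow_pickle=True).item()
f=lambda u,v,z:plane(g,200+(u+.5)/3-.5,180+(v+.5)/3-.5,z)
C=[f(*p,0.012) for p in [(432,17),(768,108),(738,236),(395,142)]]
for c in C: print(c.round(4))
C=np.array(C); y=((C[0]-C[1])+(C[3]-C[2]))/2; x=((C[0]-C[3])+(C[1]-C[2]))/2
print("len",np.linalg.norm(y),np.linalg.norm(x),"ang y,x deg",np.degrees(np.arctan2(y[1],y[0])),np.degrees(np.arctan2(x[1],x[0]))+90)
o=C.mean(0);y/=np.linalg.norm(y); print("origin",o,"clip",o+.09*y,"dial",o-.11*y,"dial seen",f(697,153,.056))
g=np.load("scene.npy",allow_pickle=True).item()
P=pose();yaw=np.degrees(np.arctan2(P[1,1],P[0,1])); print("tool y",yaw,"tube shift tool mm",totool([.481,.2195,.17]))
```

```text
[ 0.6019 -0.0818  0.012 ]
[ 0.5095 -0.4124  0.012 ]
[ 0.3843 -0.3784  0.012 ]
[ 0.4778 -0.0439  0.012 ]
len 0.34531770031507036 0.12976569778000216 ang y,x deg 74.39110088501276 73.9223353634653
origin [ 0.49334895 -0.22914489  0.012     ] clip [ 0.51756519 -0.14246402  0.012     ] dial [ 0.46375131 -0.33508818  0.012     ] dial seen [ 0.46343157 -0.33034359  0.056     ]
tool y 67.95259029824548 tube shift tool mm [-363.40324255 -240.62782099   61.05612466]
```

```bash
python3 -m crank '[{"claw":0,"dx":-363,"dy":-241,"dz":40,"roll":1.466},{"claw":0,"dx":-363,"dy":-241,"dz":40,"roll":1.466},{"claw":0,"dx":-363,"dy":-241,"dz":40,"roll":1.466},{"claw":0,"dx":-363,"dy":-241,"dz":40,"roll":1.466},{"claw":0,"dx":-363,"dy":-241,"dz":40,"roll":1.466},{"claw":0,"dx":-363,"dy":-241,"dz":40,"roll":1.466},{"claw":0,"dx":-363,"dy":-241,"dz":40,"roll":1.466},{"claw":0,"dx":-363,"dy":-241,"dz":40,"roll":1.466},{"claw":0,"dx":-363,"dy":-241,"dz":40,"roll":1.466},{"claw":0,"dx":-363,"dy":-241,"dz":40,"roll":1.466},{"claw":0,"dx":-363,"dy":-241,"dz":40,"roll":1.466},{"claw":0,"dx":-363,"dy":-241,"dz":40,"roll":1.466},{"claw":0,"dx":-363,"dy":-241,"dz":40,"roll":1.466},{"claw":0,"dx":-363,"dy":-241,"dz":40,"roll":1.466}]'
cat > tube.py <<'E'
from h import *
import sys
g=grab("wrist"); im=g["color"]; cv2.imwrite(sys.argv[1],im)
hsv=cv2.cvtColor(im,cv2.COLOR_BGR2HSV); P=pose(); print("q",np.round(sense()["q"],2),P[:3,3],"tool y deg",np.degrees(np.arctan2(P[1,1],P[0,1])))
m=((hsv[...,1]<70)&(hsv[...,2]>60)).astype(np.uint8)
m=cv2.morphologyEx(m,cv2.MORPH_OPEN,np.ones((3,3)))
n,l,st,ce=cv2.connectedComponentsWithStats(m)
for i in np.argsort(-st[1:,4])[:4]+1:
    pts=np.argwhere(l==i)[:,::-1].astype(np.float32); r=cv2.minAreaRect(pts); b=cv2.boxPoints(r)
    W=np.array([plane(g,*p,.05) for p in b]); e=W[1]-W[0]; f=W[2]-W[1]; L=e if np.linalg.norm(e)>np.linalg.norm(f) else f
    a=np.degrees(np.arctan2(L[1],L[0]))%180
    print(st[i],np.round(r[0]),"size",np.linalg.norm(e).round(4),np.linalg.norm(f).round(4),"mid",W.mean(0).round(4),"ang",a.round(2),"tool",totool(W.mean(0)).round(1))
E
python3 tube.py pics/w1.png
```

```text
clock: 1.5
tool_pos: [0.4803, 0.2203, 0.1914]
tcp_rot: [-2.507, -1.893, -0.0]
force: [-0.1, 0.9, -0.5]
opening: 0.0855
q [-0.83  0.45  0.38  1.91 -0.22  0.83 -0.61] [0.48036528 0.22015168 0.19135055] tool y deg -15.915414180628135
[ 314   78   19  198 3378] [323. 176.] size 0.0148 0.1831 mid [0.4808 0.2173 0.05  ] ang 74.63 tool [ -2.7   1.2 141.3]
[   0  333   41   53 1201] [ 20. 359.] size 0.0419 0.0712 mid [0.1136 0.1197 0.05  ] ang 60.03 tool [-197.2 -325.1  141.3]
[427 251  45  58 867] [451. 276.] size 0.0203 0.0744 mid [0.5773 0.0924 0.05  ] ang 104.9 tool [-96.3 128.2 141.3]
[172 251  45  57 820] [193. 276.] size 0.0749 0.0178 mid [0.3314 0.1625 0.05  ] ang 42.78 tool [ -96.4 -127.4  141.3]
```

View pics/w1.png

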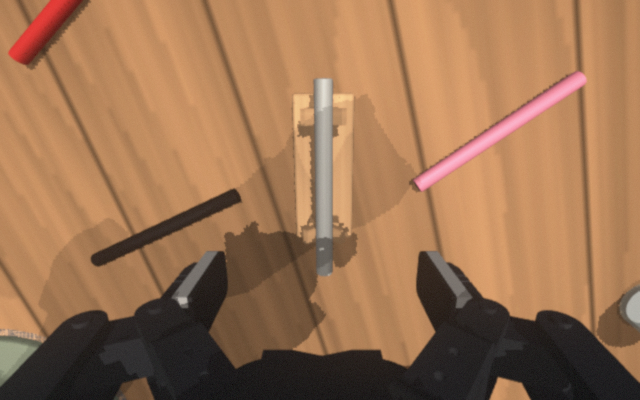

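The wrist view shows the tube centred at (323,176), under the open fingers. Its measured width and length (15 × 183 mm) fit the 16 × 180 mm tube. Descend and grip.

```bash
python3 -m crank '[{"claw":0,"dx":-2.5,"dy":1,"dz":45,"roll":-0.01},{"claw":0,"dx":-2.5,"dy":1,"dz":90,"roll":-0.01},{"claw":0,"dx":-2.5,"dy":1,"dz":130,"roll":-0.01},{"claw":0,"dx":-2.5,"dy":1,"dz":150,"roll":-0.01},{"claw":0,"dx":-2.5,"dy":1,"dz":160,"roll":-0.01},{"claw":0,"dx":-2.5,"dy":1,"dz":160,"roll":-0.01},{"claw":255,"dx":-2.5,"dy":1,"dz":160,"roll":-0.01},{"claw":255,"dx":-2.5,"dy":1,"dz":160,"roll":-0.01},{"claw":255,"dx":-2.5,"dy":1,"dz":160,"roll":-0.01},{"claw":255,"dx":-2.5,"dy":1,"dz":160,"roll":-0.01},{"claw":255,"dx":-2.5,"dy":1,"dz":160,"roll":-0.01},{"claw":255,"dx":-2.5,"dy":1,"dz":160,"roll":-0.01},{"claw":255,"dx":-2.5,"dy":1,"dz":160,"roll":-0.01},{"claw":255,"dx":-2.5,"dy":1,"dz":160,"roll":-0.01},{"claw":255,"dx":-2.5,"dy":1,"dz":160,"roll":-0.01},{"claw":255,"dx":-2.5,"dy":1,"dz":160,"roll":-0.01}]'
python3 - <<'E'
from h import *
print(pose().round(4), totool([.5175,-.1425,.191]))
E
```

```text
clock: 3.15
tool_pos: [0.4812, 0.2171, 0.0318]
tcp_rot: [2.5, 1.902, 0.001]
force: [-0.6, -0.7, 7.6]
opening: 0.0137
[[ 2.667e-01  9.638e-01  8.000e-04  4.812e-01]
 [ 9.638e-01 -2.667e-01  4.000e-04  2.171e-01]
 [ 6.000e-04  6.000e-04 -1.000e+00  3.180e-02]
 [ 0.000e+00  0.000e+00  0.000e+00  1.000e+00]] [-336.80418172  130.97790131 -159.37380177]
```

```bash
python3 -m crank '[{"claw":255,"dx":0,"dy":0,"dz":-45},{"claw":255,"dx":0,"dy":0,"dz":-90},{"claw":255,"dx":0,"dy":0,"dz":-140},{"claw":255,"dx":-30,"dy":10,"dz":-160},{"claw":255,"dx":-75,"dy":25,"dz":-160},{"claw":255,"dx":-120,"dy":45,"dz":-160},{"claw":255,"dx":-165,"dy":65,"dz":-160},{"claw":255,"dx":-210,"dy":80,"dz":-160},{"claw":255,"dx":-255,"dy":100,"dz":-160},{"claw":255,"dx":-300,"dy":118,"dz":-160},{"claw":255,"dx":-325,"dy":128,"dz":-160},{"claw":255,"dx":-337,"dy":131,"dz":-160},{"claw":255,"dx":-337,"dy":131,"dz":-160},{"claw":255,"dx":-337,"dy":131,"dz":-160},{"claw":255,"dx":-337,"dy":131,"dz":-160}]'; python3 tube.py pics/w2.png
```

```text
q [-0.72  0.7   0.25  2.   -0.35  0.48 -0.49] [0.48119816 0.21708619 0.03174046] tool y deg -15.472711288877475
[  285    40    75   316 13377] [322. 198.] size 0.0258 0.1347 mid [0.488  0.2412 0.05  ] ang 76.41 tool [ 25.1   0.1 -18.2]
[ 496  171  144   87 1428] [568. 214.] size 0.0616 0.0044 mid [0.5841 0.2167 0.05  ] ang 19.3 tool [ 27.1  99.3 -18.2]
[101 386  24  14 282] [112. 392.] size 0.0111 0.0082 mid [0.3656 0.1822 0.05  ] ang 164.4 tool [ -64.5 -102.1  -18.4]
[521 387  22  13 249] [532. 393.] size 0.0102 0.0077 mid [0.5627 0.1268 0.05  ] ang 164.4 tool [-65.3 102.6 -18.2]schema error: expected keys claw, dx, dy, dz, roll
```

View pics/w2.png

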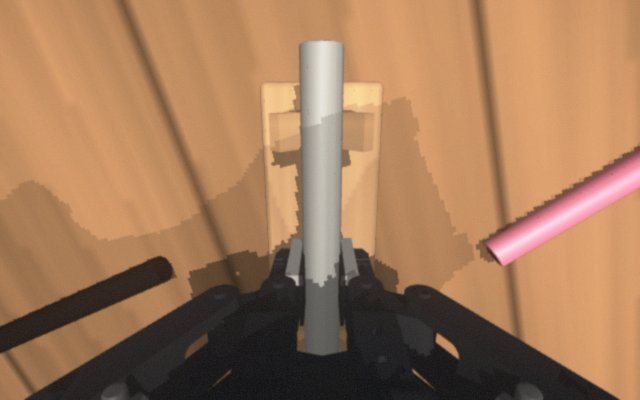

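The call was refused because roll is required in every row. The picture shows the tube between the pads around (322,300), still in the cradle. Repeat the move with roll added.

```bash
python3 -m crank '[{"claw":255,"dx":0,"dy":0,"dz":-45,"roll":0},{"claw":255,"dx":0,"dy":0,"dz":-90,"roll":0},{"claw":255,"dx":0,"dy":0,"dz":-140,"roll":0},{"claw":255,"dx":-30,"dy":10,"dz":-160,"roll":0},{"claw":255,"dx":-75,"dy":25,"dz":-160,"roll":0},{"claw":255,"dx":-120,"dy":45,"dz":-160,"roll":0},{"claw":255,"dx":-165,"dy":65,"dz":-160,"roll":0},{"claw":255,"dx":-210,"dy":80,"dz":-160,"roll":0},{"claw":255,"dx":-255,"dy":100,"dz":-160,"roll":0},{"claw":255,"dx":-300,"dy":118,"dz":-160,"roll":0},{"claw":255,"dx":-325,"dy":128,"dz":-160,"roll":0},{"claw":255,"dx":-337,"dy":131,"dz":-160,"roll":0},{"claw":255,"dx":-337,"dy":131,"dz":-160,"roll":0},{"claw":255,"dx":-337,"dy":131,"dz":-160,"roll":0},{"claw":255,"dx":-337,"dy":131,"dz":-160,"roll":0}]'
python3 - <<'E'
from h import *
g=grab("wrist"); P=pose(); print(P[:3,3],np.degrees(np.arctan2(P[1,1],P[0,1])),sense()["q"].round(2) if hasattr(sense()["q"],"round") else sense()["q"])
np.save("w3.npy",g,allow_pickle=True); cv2.imwrite("pics/w3.png",g["color"])
E
```

```text
clock: 4.7
tool_pos: [0.5173, -0.1412, 0.1913]
tcp_rot: [-2.498, -1.904, -0.0]
force: [-0.3, -0.1, -0.3]
opening: 0.0139
[ 0.51735817 -0.14128913  0.1912907 ] -15.359147513411365 [-0.16  0.47  0.43  1.89 -0.26  0.84  0.13]
```

View pics/w3.png

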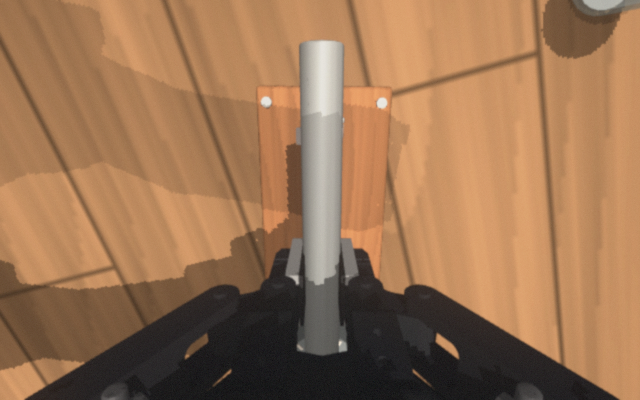

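The tube is held straight, with its far end at (322,43). Below it, the board's far edge runs (258,87)–(391,87), with screws at (266,102) and (382,103).

Run:
```python
from h import *
g=np.load("w3.npy",allow_pickle=True).item(); im=g["color"]; hsv=cv2.cvtColor(im,cv2.COLOR_BGR2HSV)
# board edges: saturation/hue step along rows
print([hsv[150,u].tolist() for u in range(250,274,3)])
a=hsv.astype(int)
E_=lambda row,u0,u1:u0+np.argmax(np.abs(np.diff(cv2.GaussianBlur(im,(5,5),0)[row,u0:u1].astype(int),axis=0)).sum(1))+.5
L=[];Rr=[]
for v in range(110,235,4):
    L.append(plane(g,E_(v,252,272),v,.012)); Rr.append(plane(g,E_(v,376,398),v,.012))
def fit(Q):
    vx,vy,x0,y0=cv2.fitLine(np.array(Q)[:,:2].astype(np.float32),cv2.DIST_HUBER,0,.001,.001).ravel(); s=np.sign(vy); return np.degrees(np.arctan2(vy*s,vx*s)),np.array([x0,y0])
aL,pL=fit(L);aR,pR=fit(Rr);print("edges",aL,aR,pL,pR)
# screws
m=((hsv[...,1]<60)&(hsv[...,2]>130)).astype(np.uint8)
n,l,st,ce=cv2.connectedComponentsWithStats(m); S=[]
for i in range(1,n):
    if 90<ce[i][1]<115 and 255<ce[i][0]<395 and 20<st[i,4]<300 : S.append(plane(g,*ce[i],.013)); print(st[i],ce[i],S[-1])
corn=[plane(g,258,87,.012),plane(g,391,87,.012)]; print("corners",corn,np.linalg.norm(corn[0]-corn[1]))
ang=np.radians((aL+aR)/2); yv=np.array([np.cos(ang),np.sin(ang)]); xv=np.array([yv[1],-yv[0]])
print("width",(pR-pL)@xv); c=(np.array(corn).mean(0))[:2]; 
mid=(pL@xv+pR@xv)/2; clip=mid*xv+((c@yv)-.085)*yv; dial=clip-.2*yv; print("clip",clip,"dial",dial,"ang",np.degrees(ang))
# tube edges
P=pose(); ax=P[:3,3]-P[:3,2]*.019; z=ax[2]; Tm=[]
for v in range(60,235,5):
    r=((hsv[v,290:355,1]<70)&(hsv[v,290:355,2]>70)).nonzero()[0]; Tm.append(plane(g,290+(r[0]+r[-1])/2,v,z))
aT,pT=fit(Tm); d=np.array([np.cos(np.radians(aT)),np.sin(np.radians(aT))]);nT=np.array([d[1],-d[0]])
far=plane(g,322,42,z)[:2]; print("tube ang",aT,"offset across at TCP",(pT-P[:2,3])@nT,"far end along",(far-P[:2,3])@d)
off=mid*1  # clip relative to tcp in tool
print("clip in tool",totool([*clip,.07]))
```

```text
[[14, 128, 164], [13, 127, 161], [14, 126, 162], [13, 140, 148], [13, 145, 183], [12, 146, 191], [12, 143, 192], [12, 146, 192]]
edges 74.157455 82.276955 [ 0.4630842  -0.10908423] [ 0.58413416 -0.17879038]
[261  97  11  10  86] [265.86046512 101.55813953] [ 0.4848752  -0.05981331  0.013     ]
[377  98  10  10  86] [381.5        102.55813953] [ 0.59063945 -0.0898659   0.013     ]
corners [array([ 0.48170081, -0.04529633,  0.012     ]), array([ 0.6024468, -0.0785204,  0.012    ])] 0.1252335128804704
width 0.13273343
clip [ 0.52341943 -0.14484672] dial [ 0.48257903 -0.34063247] ang 78.2172
tube ang 74.37965 offset across at TCP -0.0005416227832289004 far end along 0.09172740503953285
clip in tool [ -1.87916977   6.80978814 121.28860264]
```

The right-edge fit is bad: 82° against 74.15° from the screws, the left edge and the top view. The slot allows only ±1.5 mm, so I'll sidestep and look at the forks directly.

```bash
python3 -m crank '[{"claw":255,"dx":-35,"dy":30,"dz":0,"roll":0},{"claw":255,"dx":-70,"dy":60,"dz":0,"roll":0},{"claw":255,"dx":-70,"dy":60,"dz":0,"roll":0},{"claw":255,"dx":-70,"dy":60,"dz":0,"roll":0},{"claw":255,"dx":-70,"dy":60,"dz":0,"roll":0}]'
python3 - <<'E'
from h import *
g=grab("wrist"); P=pose(); print(P[:3,3],np.degrees(np.arctan2(P[1,1],P[0,1])))
np.save("w4.npy",g,allow_pickle=True); cv2.imwrite("pics/w4.png",cv2.resize(g["color"][60:360,140:460],None,fx=2.5,fy=2.0) if 0 else cv2.resize(g["color"][40:300,120:400],None,fx=2.3,fy=2.3))
E
```

```text
clock: 5.25
tool_pos: [0.5564, -0.2248, 0.1911]
tcp_rot: [-2.498, -1.903, -0.0]
force: [-0.0, 0.1, 0.4]
opening: 0.0141
[ 0.55640646 -0.22476245  0.19129929] -15.374276138708899
```

View pics/w4.png

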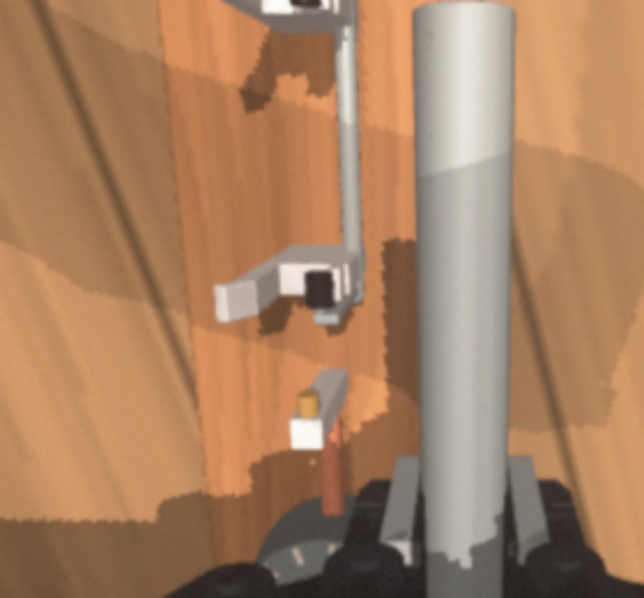

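The crop shows the near fork. The tall tine top spans (216–257, 285–320), the slot floor's left edge is at about (281,283), the roller is at (320,288), and the nozzle post top is at (307,432). Compute from these.

Run:
```python
from h import *
g=np.load("w4.npy",allow_pickle=True).item()
f=lambda u,v,z:plane(g,120+(u+.5)/2.3-.5,40+(v+.5)/2.3-.5,z)
a=np.radians(74.15); yv=np.array([np.cos(a),np.sin(a)]); xv=np.array([yv[1],-yv[0]])
for n,c in (("top",(.5176,-.1425)),):
  for nm,p in {"tine top NL":(218,321,.105),"tine top NR":(258,316,.105),"tine top FL":(215,287,.105),"tine top FR":(257,281,.105),"floor L near":(281,293,.062),"floor L far":(281,265,.062),"nozz L":(291,432,.076),"nozz R":(323,432,.076),"nozz near":(307,448,.076),"nozz far":(307,416,.076),"roller L":(306,288,.086),"roller R":(333,288,.086)}.items():
    w=f(*p); d=w[:2]-np.array(c); print(nm,"stand x,y rel top-clip mm",(d@xv*1000).round(1),(d@yv*1000).round(1), "depth z",dep(g,120+p[0]/2.3,40+p[1]/2.3).round(3))
# tube
hsv=cv2.cvtColor(g["color"],cv2.COLOR_BGR2HSV); P=g["M"]@np.linalg.inv(g["T_tool_cam"]); z=P[2,3]+.019
Q=[]
for v in range(60,230,5):
    r=((hsv[v,295:355,1]<70)&(hsv[v,295:355,2]>70)).nonzero()[0]; Q.append([*plane(g,295+(r[0]+r[-1])/2,v,z)[:2],r[-1]-r[0]])
Q=np.array(Q); d=Q[:,:2]-P[:2,3]; print("tube centre rel tcp: across",(d@xv*1000).round(1)[::6],"along",(d@yv*1000).round(0)[::6],Q[::6,2])
```

```text
tine top NL stand x,y rel top-clip mm -18.0 -52.6 depth z [ 0.45  -0.202  0.012]
tine top NR stand x,y rel top-clip mm -5.3 -50.9 depth z [ 0.468 -0.205  0.012]
tine top FL stand x,y rel top-clip mm -18.0 -41.7 depth z [ 0.488 -0.178  0.103]
tine top FR stand x,y rel top-clip mm -4.8 -39.7 depth z [ 0.498 -0.181  0.092]
floor L near stand x,y rel top-clip mm -8.3 -52.4 depth z [ 0.496 -0.191  0.062]
floor L far stand x,y rel top-clip mm -7.6 -42.0 depth z [ 0.499 -0.181  0.061]
nozz L stand x,y rel top-clip mm -4.4 -102.1 depth z [ 0.485 -0.24   0.075]
nozz R stand x,y rel top-clip mm 7.5 -102.0 depth z [ 0.497 -0.244  0.074]
nozz near stand x,y rel top-clip mm 1.2 -108.5 depth z [ 0.489 -0.248  0.075]
nozz far stand x,y rel top-clip mm 1.9 -95.7 depth z [ 0.493 -0.236  0.073]
roller L stand x,y rel top-clip mm 6.2 -45.6 depth z [ 0.51  -0.189  0.082]
roller R stand x,y rel top-clip mm 15.3 -45.6 depth z [ 0.519 -0.192  0.081]
tube centre rel tcp: across [-0.8 -0.7 -0.6 -0.6 -0.5 -0.6] along [86. 76. 65. 54. 42. 30.] [43. 41. 41. 41. 39. 38.]
```

Everything agrees on the clip being about +1.5 mm in x and +1.7 mm in y from the top-view estimate. Position above the clip.

```bash
python3 -m crank '[{"claw":255,"dx":35,"dy":-28,"dz":0,"roll":0.005},{"claw":255,"dx":69,"dy":-57,"dz":0,"roll":0.005},{"claw":255,"dx":69,"dy":-57,"dz":0,"roll":0.005},{"claw":255,"dx":69,"dy":-57,"dz":40,"roll":0.005},{"claw":255,"dx":69,"dy":-57,"dz":71,"roll":0.005},{"claw":255,"dx":69,"dy":-57,"dz":71,"roll":0.005},{"claw":255,"dx":69,"dy":-57,"dz":71,"roll":0.005}]'
python3 - <<'E'
from h import *
print(pose().round(4), totool([.5197,-.1429,.051]))
g=grab("scene"); cv2.imwrite("pics/s5.png",cv2.resize(g["color"][170:250,160:310],None,fx=5,fy=5,interpolation=cv2.INTER_CUBIC))
E
```

```text
clock: 6.0
tool_pos: [0.5199, -0.1443, 0.121]
tcp_rot: [-2.504, -1.896, 0.0]
force: [0.5, -0.1, 0.3]
opening: 0.0141
[[ 2.712e-01  9.625e-01 -3.000e-04  5.199e-01]
 [ 9.625e-01 -2.712e-01 -0.000e+00 -1.443e-01]
 [-1.000e-04 -3.000e-04 -1.000e+00  1.210e-01]
 [ 0.000e+00  0.000e+00  0.000e+00  1.000e+00]] [ 1.30856211 -0.57366523 70.03012593]
```

View pics/s5.png

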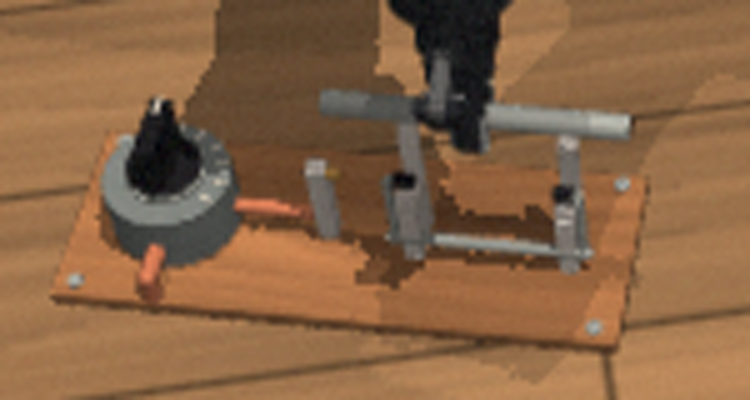

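The scene view shows the tube above both forks, from (325,100) to (630,125), overhanging evenly. Lower to just above the rollers, then check the force.

```bash
python3 -m crank '[{"claw":255,"dx":1,"dy":-0.5,"dz":20,"roll":0},{"claw":255,"dx":1,"dy":-0.5,"dz":35,"roll":0},{"claw":255,"dx":1,"dy":-0.5,"dz":44,"roll":0},{"claw":255,"dx":1,"dy":-0.5,"dz":44,"roll":0}]';python3 -m crank '[{"claw":255,"dx":0,"dy":0,"dz":6,"roll":0},{"claw":255,"dx":0,"dy":0,"dz":12,"roll":0},{"claw":255,"dx":0,"dy":0,"dz":12,"roll":0}]'
```

```text
clock: 6.45
tool_pos: [0.5198, -0.1435, 0.0766]
tcp_rot: [2.505, 1.896, 0.0]
force: [-0.6, 0.0, -1.4]
opening: 0.0141
clock: 6.75
tool_pos: [0.5171, -0.1428, 0.0638]
tcp_rot: [-2.502, -1.893, 0.004]
force: [-14.1, 4.7, -0.3]
opening: 0.0137
```

A side force of 14 N towards −x shows the tube sitting too far to +x. Shift −2 mm and recheck.

```bash
python3 -m crank '[{"claw":255,"dx":0,"dy":-2,"dz":0,"roll":0},{"claw":255,"dx":0,"dy":-2,"dz":0,"roll":0},{"claw":255,"dx":0,"dy":-2,"dz":0,"roll":0}]'
```

```text
clock: 7.05
tool_pos: [0.5169, -0.1427, 0.0645]
tcp_rot: [-2.504, -1.895, 0.001]
force: [-7.5, 1.8, -2.4]
opening: 0.0142
```

Run:
```python
from h import *
s=sense(); P=pose(); print(s["force"],s["moment"],P[:3,3],"tool force",P[:3,:3].T@np.array(s["force"]))
a=grab("wrist")["color"][60:330,200:440]; b=grab("scene")["color"][180:240,210:300]
cv2.imwrite("pics/c6.png",np.hstack([cv2.resize(a,None,fx=1.5,fy=1.5),cv2.resize(b,(430,405),interpolation=cv2.INTER_CUBIC)]))
```

```text
[-7.5396193   1.75876559 -2.37845298] [ 0.27971373  1.4269583  -0.03779389] [ 0.51685021 -0.14270788  0.06446115] tool force [-0.35579031 -7.72987757  2.39135112]
```

View pics/c6.png

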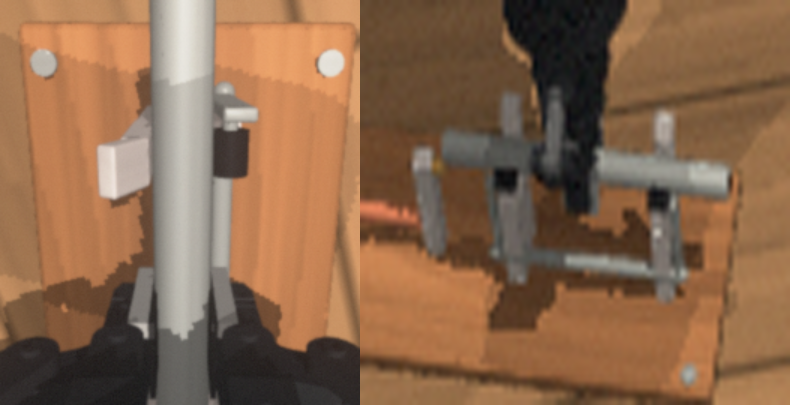

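The crop shows the tube between the tall tine (125,165) and the roller (231,152), and down inside both forks. The command is now about centred, so push home.

```bash
python3 -m crank '[{"claw":255,"dx":0,"dy":0,"dz":4,"roll":0},{"claw":255,"dx":0,"dy":0,"dz":8,"roll":0},{"claw":255,"dx":0,"dy":0,"dz":12,"roll":0},{"claw":255,"dx":0,"dy":0,"dz":12,"roll":0},{"claw":255,"dx":0,"dy":0,"dz":12,"roll":0}]'
```

```text
clock: 7.65
tool_pos: [0.5169, -0.1427, 0.0523]
tcp_rot: [-2.504, -1.895, 0.001]
force: [-5.7, 0.8, -4.9]
opening: 0.014
```

```bash
python3 -m crank '[{"claw":255,"dx":0,"dy":0,"dz":1.5,"roll":0},{"claw":255,"dx":0,"dy":0,"dz":1.5,"roll":0},{"claw":255,"dx":0,"dy":0,"dz":1.5,"roll":0}]'
```

```text
clock: 7.95
tool_pos: [0.5171, -0.1427, 0.0517]
tcp_rot: [-2.504, -1.895, 0.0]
force: [-10.9, 3.4, 14.8]
opening: 0.0141
```

The force reversed to +15 N up, so the tube is on the fork floor. Release, lift and check.

```bash
python3 -m crank '[{"claw":120,"dx":0,"dy":0,"dz":-0.5,"roll":0},{"claw":60,"dx":0,"dy":0,"dz":-0.5,"roll":0},{"claw":0,"dx":0,"dy":0,"dz":-0.5,"roll":0},{"claw":0,"dx":0,"dy":0,"dz":-0.5,"roll":0},{"claw":0,"dx":0,"dy":0,"dz":-0.5,"roll":0},{"claw":0,"dx":0,"dy":0,"dz":-0.5,"roll":0},{"claw":0,"dx":0,"dy":0,"dz":-0.5,"roll":0},{"claw":0,"dx":0,"dy":0,"dz":-40,"roll":0},{"claw":0,"dx":0,"dy":0,"dz":-80,"roll":0},{"claw":0,"dx":0,"dy":0,"dz":-120,"roll":0},{"claw":0,"dx":0,"dy":0,"dz":-140,"roll":0},{"claw":0,"dx":0,"dy":0,"dz":-140,"roll":0},{"claw":0,"dx":0,"dy":0,"dz":-140,"roll":0}]'
python3 - <<'E'
from h import *
g=grab("wrist"); np.save("w7.npy",g,allow_pickle=True); P=pose(); print(P[:3,3])
b=grab("scene")["color"][170:245,165:300]
cv2.imwrite("pics/c7.png",np.hstack([cv2.resize(g["color"][40:300,200:440],None,fx=1.6,fy=1.6),cv2.resize(b,(414,416),interpolation=cv2.INTER_CUBIC)]))
hsv=cv2.cvtColor(g["color"],cv2.COLOR_BGR2HSV)
a=np.radians(74.15); yv=np.array([np.cos(a),np.sin(a)]); xv=np.array([yv[1],-yv[0]]); c=np.array([.5176,-.1425])
for v in range(90,280,15):
    r=((hsv[v,290:355,1]<60)&(hsv[v,290:355,2]>70)).nonzero()[0]
    if len(r)>5: 
        d=plane(g,290+(r[0]+r[-1])/2,v,.07)[:2]-c; print(v,290+r[0],290+r[-1],(d@xv*1000).round(1),(d@yv*1000).round(0),dep(g,290+(r[0]+r[-1])/2,v)[2].round(4))
E
```

```text
clock: 9.25
tool_pos: [0.5177, -0.1426, 0.1907]
tcp_rot: [2.505, 1.896, 0.001]
force: [-0.7, 0.4, -0.8]
opening: 0.0853
[ 0.51738518 -0.14268766  0.19013871]
90 311 330 -0.7 79.0 0.0764
105 311 330 -0.7 68.0 0.0774
120 305 341 1.3 56.0 0.0768
135 295 341 -2.7 44.0 0.0774
150 311 339 3.0 32.0 0.0767
165 312 339 3.4 20.0 0.0762
180 312 339 3.5 7.0 0.0775
195 312 339 3.6 -6.0 0.0756
210 312 338 3.2 -19.0 0.0756
225 306 338 0.7 -33.0 0.0768
240 303 338 -0.6 -47.0 0.0766
255 297 339 -2.9 -62.0 0.0771
270 312 328 -1.1 -77.0 0.078
```

View pics/c7.png

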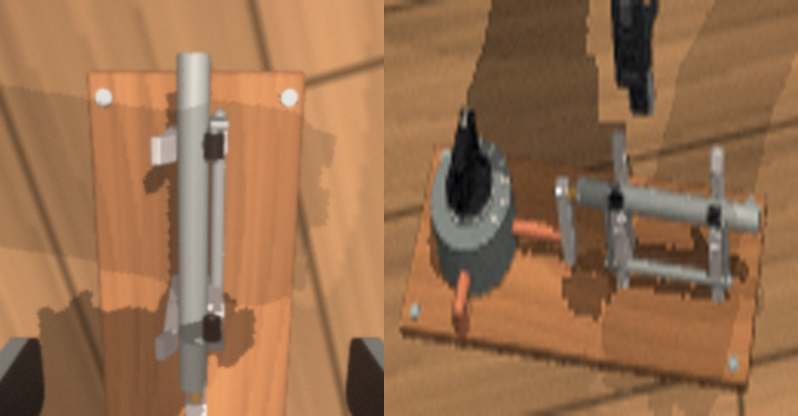

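The tube is home: top at z ≈ 77 mm, both rollers over it at crop (214,146) and (212,327), ends at about ±90 mm, and a small gap to the nozzle. Now hover over the dial with the jaws turned to lie along the stand's y.

```bash
python3 -m crank '[{"claw":0,"dx":-40,"dy":0,"dz":-10,"roll":-0.14},{"claw":0,"dx":-80,"dy":0,"dz":-10,"roll":-0.29},{"claw":0,"dx":-120,"dy":0,"dz":-10,"roll":-0.44},{"claw":0,"dx":-160,"dy":0,"dz":-10,"roll":-0.59},{"claw":0,"dx":-199,"dy":-0.5,"dz":-10,"roll":-0.74},{"claw":0,"dx":-199,"dy":-0.5,"dz":-10,"roll":-0.89},{"claw":0,"dx":-199,"dy":-0.5,"dz":-10,"roll":-1.04},{"claw":0,"dx":-199,"dy":-0.5,"dz":-10,"roll":-1.19},{"claw":0,"dx":-199,"dy":-0.5,"dz":-10,"roll":-1.34},{"claw":0,"dx":-199,"dy":-0.5,"dz":-10,"roll":-1.49},{"claw":0,"dx":-199,"dy":-0.5,"dz":-10,"roll":-1.565},{"claw":0,"dx":-199,"dy":-0.5,"dz":-10,"roll":-1.565},{"claw":0,"dx":-199,"dy":-0.5,"dz":-10,"roll":-1.565},{"claw":0,"dx":-199,"dy":-0.5,"dz":-10,"roll":-1.565}]'
python3 - <<'E'
from h import *
g=grab("wrist"); np.save("w8.npy",g,allow_pickle=True); P=pose(); print(P[:3,3],np.degrees(np.arctan2(P[1,1],P[0,1])),np.round(sense()["q"],2))
cv2.imwrite("pics/w8.png",g["color"])
E
```

```text
clock: 10.75
tool_pos: [0.463, -0.3342, 0.2004]
tcp_rot: [-0.443, -3.11, -0.0]
force: [0.4, 0.4, 0.0]
opening: 0.0855
[ 0.4631243  -0.33419551  0.20047109] 73.8178148957304 [ 0.48  0.47  0.06  1.78 -0.04  0.89  1.84]
```

View pics/w8.png

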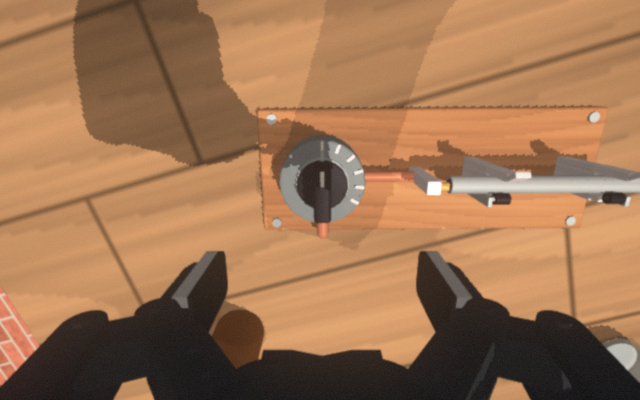

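The wrist view shows the dial base at about (323,179), the bar vertical at column 323 with its pointer up (towards −x), and the amber jar at (240,335).

Run:
```python
from h import *
g=np.load("w8.npy",allow_pickle=True).item(); t=np.load("top.npy",allow_pickle=True).item()
print("jar cap top view",plane(t,501,165,.19),"tool",totool(plane(t,501,165,.19)))
for nm,p in {"base c":(323,179,.056),"L":(281,179,.056),"R":(365,179,.056),"top":(323,138,.056),"bot":(323,222,.056),"bar top c x":(323,171,.102),"bar L":(316,200,.102),"bar R":(330,200,.102),"bar far":(323,171,.102),"bar near":(323,222,.102)}.items():
    print(nm,totool(plane(g,*p)).round(1),"dz",dep(g,p[0],p[1]).round(3))
D=np.array([[*totool(dep(g,u,v))[:2],dep(g,u,v)[2],u,v] for u in range(285,362,1) for v in range(140,235,1)])
b=D[(D[:,2]>.09)&(D[:,2]<.115)]; print("bar pts",len(b),b.min(0).round(1),b.max(0).round(1),cv2.minAreaRect(b[:,:2].astype(np.float32)))
b=D[(D[:,2]>.051)&(D[:,2]<.061)]; print("base pts",len(b),cv2.minEnclosingCircle(b[:,:2].astype(np.float32)))
```

```text
jar cap top view [ 0.62844065 -0.48465871  0.19      ] tool [-200.70496019  -98.43032449   10.35893021]
base c [  2.9   0.9 144.5] dz [ 0.449 -0.33   0.103]
L [  3.  -37.4 144.5] dz [ 0.45  -0.369  0.055]
R [  2.9  39.1 144.5] dz [ 0.477 -0.295  0.036]
top [ 39.9   0.8 144.5] dz [ 0.426 -0.323  0.046]
bot [-39.    0.9 144.5] dz [ 0.484 -0.339  0.101]
bar top c x [20.5  0.7 98.5] dz [ 0.444 -0.328  0.101]
bar L [-2.5 -4.8 98.5] dz [ 0.465 -0.34   0.101]
bar R [-2.5  6.1 98.5] dz [ 0.468 -0.329  0.099]
bar far [20.5  0.7 98.5] dz [ 0.444 -0.328  0.101]
bar near [-20.9   0.7  98.5] dz [ 0.484 -0.339  0.101]Traceback (most recent call last):
  File "<stdin>", line 6, in <module>
  File "h.py", line 15, in totool
    P=pose(); return P[:3,:3].T@(np.array(p)-P[:3,3])*1000
  File "h.py", line 5, in pose
    s=sense(); T=np.eye(4); T[:3,:3]=R.from_rotvec(s["tcp_rot"]).as_matrix(); T[:3,3]=s["tool_pos"]; return T
ValueError: time passes only in moves, steps and waits
```

The dial axis is within 1 mm of the tool axis, and the bar is 41 × 11–14 mm and aligned. The jar is 0.2 m away. Descend and grip.

```bash
python3 -m crank '[{"claw":0,"dx":0,"dy":0.8,"dz":45,"roll":0},{"claw":0,"dx":0,"dy":0.8,"dz":90,"roll":0},{"claw":0,"dx":0,"dy":0.8,"dz":118,"roll":0},{"claw":0,"dx":0,"dy":0.8,"dz":128,"roll":0},{"claw":0,"dx":0,"dy":0.8,"dz":128,"roll":0},{"claw":255,"dx":0,"dy":0.8,"dz":128,"roll":0},{"claw":255,"dx":0,"dy":0.8,"dz":128,"roll":0},{"claw":255,"dx":0,"dy":0.8,"dz":128,"roll":0},{"claw":255,"dx":0,"dy":0.8,"dz":128,"roll":0},{"claw":255,"dx":0,"dy":0.8,"dz":128,"roll":0},{"claw":255,"dx":0,"dy":0.8,"dz":128,"roll":0},{"claw":255,"dx":0,"dy":0.8,"dz":128,"roll":0},{"claw":255,"dx":0,"dy":0.8,"dz":128,"roll":0},{"claw":255,"dx":0,"dy":0.8,"dz":128,"roll":0},{"claw":255,"dx":0,"dy":0.8,"dz":128,"roll":0}]'; python3 -c "
from h import *
P=pose();s=sense();print(np.degrees(np.arctan2(P[1,1],P[0,1])),s['moment'],s['q'])"
```

```text
clock: 12.3
tool_pos: [0.4635, -0.3339, 0.0734]
tcp_rot: [0.44, 3.11, -0.001]
force: [-1.2, -0.9, 8.4]
opening: 0.013
73.89679909084724 [-0.0308169   0.44084517  0.05154079] [ 0.49051344  0.65199422  0.04218015  1.86489104 -0.04329843  0.62473717
  1.84889745]
```

```bash
python3 -m crank '[{"claw":255,"dx":0,"dy":0,"dz":0,"roll":0.1},{"claw":255,"dx":0,"dy":0,"dz":0,"roll":0.2},{"claw":255,"dx":0,"dy":0,"dz":0,"roll":0.3},{"claw":255,"dx":0,"dy":0,"dz":0,"roll":0.4},{"claw":255,"dx":0,"dy":0,"dz":0,"roll":0.5},{"claw":255,"dx":0,"dy":0,"dz":0,"roll":0.6},{"claw":255,"dx":0,"dy":0,"dz":0,"roll":0.7},{"claw":255,"dx":0,"dy":0,"dz":0,"roll":0.8},{"claw":255,"dx":0,"dy":0,"dz":0,"roll":0.9},{"claw":255,"dx":0,"dy":0,"dz":0,"roll":1.0},{"claw":255,"dx":0,"dy":0,"dz":0,"roll":1.08},{"claw":255,"dx":0,"dy":0,"dz":0,"roll":1.15},{"claw":255,"dx":0,"dy":0,"dz":0,"roll":1.2},{"claw":255,"dx":0,"dy":0,"dz":0,"roll":1.23},{"claw":255,"dx":0,"dy":0,"dz":0,"roll":1.25},{"claw":255,"dx":0,"dy":0,"dz":0,"roll":1.25},{"claw":255,"dx":0,"dy":0,"dz":0,"roll":1.25},{"claw":255,"dx":0,"dy":0,"dz":0,"roll":1.25}]'; python3 -c "
from h import *
P=pose();s=sense();print(np.degrees(np.arctan2(P[1,1],P[0,1])),s['moment'],s['q'],s['qvel'])
a=grab('wrist')['color'];b=grab('scene')['color'][165:250,160:300]
cv2.imwrite('pics/c9.png',np.hstack([cv2.resize(a[100:400,170:470],(400,400)),cv2.resize(b,(400,400),interpolation=cv2.INTER_CUBIC)]))"
```

```text
clock: 14.1
tool_pos: [0.4642, -0.3335, 0.0735]
tcp_rot: [2.175, 2.265, 0.001]
force: [1.4, 2.1, 8.9]
opening: 0.0133
2.3133473862456815 [ 0.38078481 -0.2955756   0.08760684] [ 0.25732807  0.69215754  0.3778526   1.87716216 -0.40281456  0.6461326
  0.92187251] [-0.00078561  0.00021352 -0.00162948 -0.00025093  0.00037873 -0.00084414
  0.00053272]
```

View pics/c9.png

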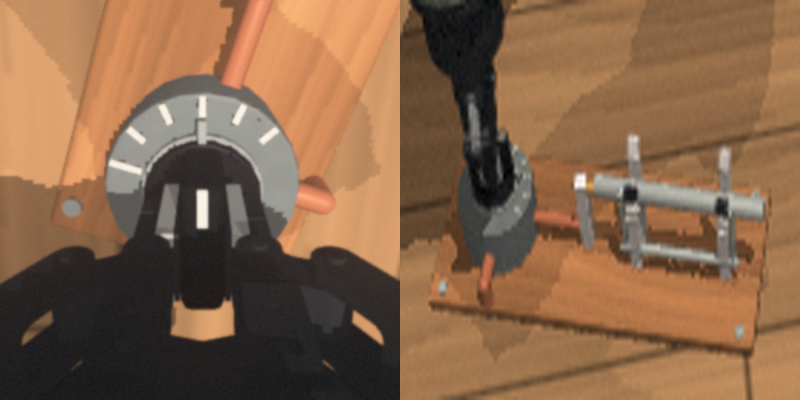

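The pointer nib at (202,130) lines up with the third tick after the long rest tick: rest (125,167), first (135,135), second (162,115), third (202,105). The tool has turned 71.6° (1.249 rad), the arm is still, and the scene view shows the tube still home under both rollers. Handing in.

```bash
python3 -c "
from cell import *
print(hand_in())"
```

```text
the job is handed in; nothing more can be done
None
```

I pushed the tube home in the fork clip and let go of it. Then I turned the dial three clicks clockwise and handed in, still gripping it there, at about 14 s on the clock.

**Tube:** After release its top measured about 77 mm above the bench (78 mm expected). Both rollers were over it and its ends were at about ±90 mm from the clip centre. The last scene view still showed it in place. I judged the jaw closed from the pictures only.

**Dial:** The tool turned 71.6° (1.249 rad against 1.257). The pointer lined up with the third tick, the joints were almost still, and the grip opening was 13 mm on the 14 mm bar. The finger force on the dial was not measured directly.

**What disagreed:**
- **Clip position:** My wrist-camera estimate was about 1.3 mm too far to +x. That gave about 14 N of side force on the way in, which I eased by shifting 2 mm before the final push.
- **Board edge:** One fitted edge came out at 82° instead of 74°, so I discarded it.
- **Refused call:** One move was refused because its rows had no `roll` value; I repeated it with `roll` added.

The bottle, jar, glass and look-alike tubes were not touched.

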